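Prove the refitted lid stay

TASK

The folding lid stay on the green instrument case has just been refitted and needs trying once. Raise the green lid by its black handle until the stay straightens and locks, let go so that the lid stands open on the stay by itself for a moment, then push the stay's red knee peg back to fold the knee and let the lid close fully. Leave the yellow case shut.

Things in the scene. Friction and masses are not known exactly. Their poses are not given: they have to be found in the camera images.
- green: Green instrument case, fixed to the bench, 170 (x) x 160 (y) x 85 mm high; origin at the centre of its underside, z up. Its front faces its own -x, towards the robot, within about 10 degrees. The lid's hinge line runs along its y at x = +80, z = 90 mm. The stay is on its -y side. It stands left or right of the yellow case.
- green_grip (a point): Middle of the green lid's black handle bar: round, 10 mm thick, 80 mm clear between its posts, along the case's y. Shut, it is 190 mm in front of the hinge line and 35 mm above it (25 mm ahead of the lid's edge, 30 mm above its face). It rises on an arc of radius 193 mm; pinched from above across the case's x, it turns in the fingers. Lifting takes about 4 N.
- green_peg (a point): Push point on the stay's red knee peg: on the axis of a round peg 16 mm thick along the case's y, 12 mm from its free end, 138 mm to the case's -y side. 27 mm above the bench when shut; 127 mm, and 22 mm in front of the case's middle, when locked. Pushed back (case +x) some 25 mm with 1 to 4 N it lifts the lid slightly and folds the knee; the lid then sinks shut by itself in 1 to 2 s.
- green_lid (a joint): Angle of the green lid: 0 shut, about 1.05 rad at the most, when the stay is straight; about 1.02 rad standing on the locked stay. It falls shut, slowly (damped), when let go before the stay has locked.
- green_knee (a joint): Angle of the knee of the green case's stay: 0 folded (lid shut), 2.53 rad straight, 2.93 rad locked past the straight line against its stop. A weak spring carries the knee from straight to locked once the lid has been pulled up as far as it goes and is let go.
- yellow_lid (a joint): Angle of the lid of the yellow case, a bystander of the same make and size, with its own handle, stay and red peg: 0 shut.

How it is judged (in metres and radians):
On the way:
1. the green lid stands open on its locked stay, untouched by the robot (value of joint green_knee above 2.75 rad and value of joint green_lid above 0.9 rad and contact force between green and the fingers below 0.2 N and contact force between green and the arm below 0.2 N), for 0.3 s.
At the end, for the whole second after the job is handed in: The green lid is shut to within 0.05 rad (about 10 mm at the handle) and at rest, its stay folded (knee below 0.25 rad), and the yellow lid is shut to within 0.05 rad (value of joint each of green_lid, yellow_lid below 0.05 rad and value of joint green_knee below 0.25 rad and velocity of joint green_lid between -0.05 and 0.05 rad/s); the robot touches nothing.
It fails at once if the yellow lid is opened by more than 0.15 rad (value of joint yellow_lid above 0.15 rad).
It also fails if it takes over 48 s, if anything falls off the work surface, if the arm or the gripper's body presses on something with over 40 N, if the wrist force passes 120 N, or if a joint passes its speed limit or range.

ROBOT

A 6-joint arm with a two-finger parallel gripper is mounted at the origin on the work surface. World frame = base frame: x ahead of the robot, y to its left, z up, the work surface at z = 0. Lengths are in m, angles in degrees, forces in N, time in s.
With the tool pointing down it reaches from about 0.3 to 0.75 m from the base axis. Payload 8.5 kg.
Tool frame: the origin (TCP) lies midway between the tips of the shut fingers; the grasp point (between the pads) lies env.tcp_to_grasp behind it (env.tcp_to_grasp is the distance from the TCP to the grasp point, in m); z points along the fingers, y is the line along which they close (so a half turn about z gives the same grasp; the last joint's range is limited). The gripper opens to 85 mm and grips with 20 to 120 N. Pads are 22 mm wide; open, the fingers measure 114 mm over their backs; the gripper's body (76 mm by 85 mm) begins 54 mm behind the grasp point. The pads swing forward as they close: fully open they stand 13 mm farther back than shut.
Start: joints at [55.789, 21.807, 74.336, -0, 83.858, -12.336], TCP at [0.205, 0.51, 0.231] pointing down, gripper open.
Joint ranges: [-178.18, 178.18], [-50.72, 133.34], [12.68, 142.11], [-81.47, 261.47], [9.98, 163.14], [-165.26, 165.26]. Speed limits (degrees/s): [136.94, 136.94, 180, 180, 180, 180].

INTERFACE

Orientations are given as a 3x3 rotation matrix whose columns are the frame's x, y, z axes.
In Python, from rig import observe, optics, job, env gives the robot as it stands. The module is installed in compiled form; this text tells all that it offers.
- The arm moves only by the shell command python3 -m jog 'ROWS' [FORCE]. ROWS is JSON, a list of rows, each a list of 7 numbers: the turn, a rotation vector about the tool's x, y, z in rad, then the shift along the tool's x, y, z in m, then the opening in per cent of the stroke, from 0 (shut) to 100 (fully open). A call has 1 to 10 rows; each row shifts and turns the commanded pose from where the row before left it, along the tool's axes as they then stand; what a row does not reach is not made up. A row lasts 1/8 s, in which the tool goes at most 62.5 mm and 10.7 degrees, less where a joint would pass 70% of its speed; a pose out of reach is approached as far as the arm can. A call is refused whole if a number of a shift passes 0.0625 or a number of a turn 0.188, either way. A call with a gripper value outside its range is refused whole. The fingers move at their own pace and stop on an object; FORCE is the grip in N (left out, the last holds). Time passes only in rows, so rows that do not move let the fingers close. It gives the time, the measured TCP pose, the force, the opening and the grip force at its end, in the units of the state.
- observe(): the state, without advancing time (a new reading comes with each control period).
- optics.get_image(name): name is "side" or "top" or "wrist"; returns a dict with "pixels" (480x640x3 uint8, red, green, blue), "mtx" (3x3 intrinsics, pixels), "rvec" (rotation vector, rad) and "tvec" (3), from world to camera coordinates, as OpenCV has them. Camera axes: x right, y down, z forward; pixel columns grow to the right and rows downward; lengths in m; the calibration is good to about 2 mm. The wrist camera is an equidistant fisheye: a pixel r from the principal point sees the ray r / f radians off the axis. A picture is of the moment at which its call begins. There is no depth.
- job.close_job(): hands the job in; it is judged then, once.
The state is a dict: "time_s": time; "q": joint angles; "qvel": joint speeds; "joint_efforts": joint torques, N m; "position": TCP position; "tool_rot": TCP orientation; "ft_force": force on the tool from outside, world axes, zero at the start; "wrist_torque": the same for the moment, N m; "grip_width": finger opening in m; "gripper_force": force on a finger pad.
Only numpy, scipy, OpenCV 4.12 (cv2) and the standard library are available. Lean on these libraries where they do the work, as an engineer would, in place of code of your own. Each camera call takes 0.05 s, during which the arm holds its last target. There are 200 camera calls.

## Working session

There is one attempt and no reset: what is moved stays moved. The work goes in short steps, Python scripts to look and compute and a shell command to move; the robot and the scene stay as the last step left them, time stands still between calls to the robot, and variables do not carry over. Pictures are saved under pics/ and viewed, at most 10 in all, crops included, and the job is handed in when it is done.

```bash
mkdir -p pics; python3 - <<'E'
from rig import observe, optics, env
import cv2,numpy as np
s=observe(); print(s['time_s'],s['position'],np.round(s['tool_rot'],3).tolist(),s['grip_width'],env.tcp_to_grasp,s['ft_force'])
for n in('top','side'):
    d=optics.get_image(n); cv2.imwrite(f'pics/{n}0.png',d['pixels'][:,:,::-1]); np.savez(f'{n}0.npz',**d)
    print(n,d['mtx'].tolist(),d['rvec'],d['tvec'])
E
```

```text
0.0 [0.20476216 0.51013808 0.23071753] [[-0.928, 0.373, -0.001], [0.373, 0.928, -0.001], [0.0, -0.001, -1.0]] 0.08528131831296928 0.0187 [ 0.45439778 -0.21996638  0.14967433]
top [[489.3310754307863, 0.0, 323.61692621056994], [0.0, 489.3310754307863, 247.58650177038623], [0.0, 0.0, 1.0]] [ 2.15579431 -2.19625704  0.12014638] [-0.05432848  0.5659819   0.89510729]
side [[452.60319825737866, 0.0, 321.11216099169025], [0.0, 452.60319825737866, 237.04605091790378], [0.0, 0.0, 1.0]] [ 2.27364921 -0.15936955  0.10388527] [-0.57659519  0.08297207  0.7810899 ]
```

View pics/top0.png

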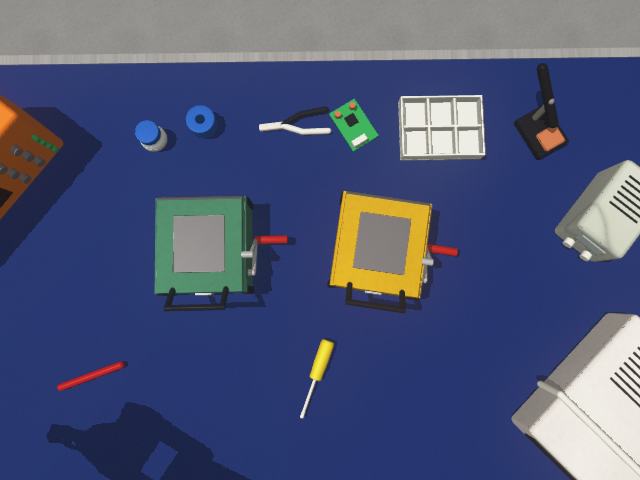

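View pics/side0.png

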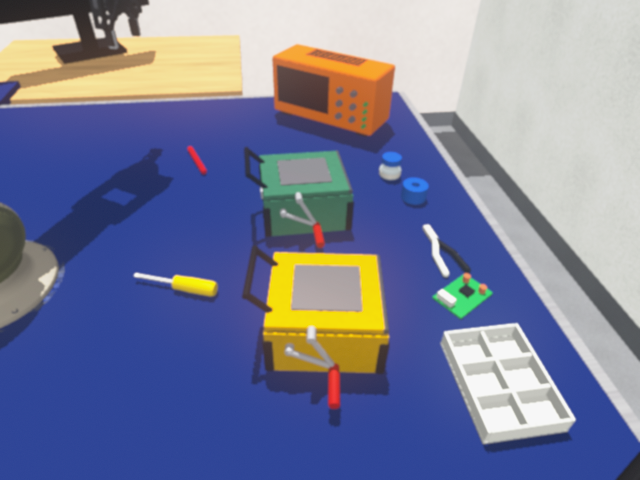

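The top view shows the green case on the left (handle bar about (166,308)–(226,306), peg tip at (287,240)). The yellow case is on the right. In the side view the green handle is at (250,165) and the peg at (319,235). I'll enlarge both next.

```bash
python3 - <<'E'
import cv2,numpy as np
a=cv2.imread('pics/top0.png')[180:320,140:300]; b=cv2.imread('pics/side0.png')[135:255,235:365]
a=cv2.resize(a,None,fx=5,fy=5,interpolation=cv2.INTER_CUBIC)[:600]
cv2.imwrite('pics/c1.png',cv2.resize(cv2.imread('pics/top0.png')[190:315,145:295],None,fx=4.8,fy=4.8,interpolation=cv2.INTER_CUBIC))
cv2.imwrite('pics/c2.png',cv2.resize(b,None,fx=5,fy=5,interpolation=cv2.INTER_CUBIC))
E
```

```text
(no output)
```

View pics/c1.png

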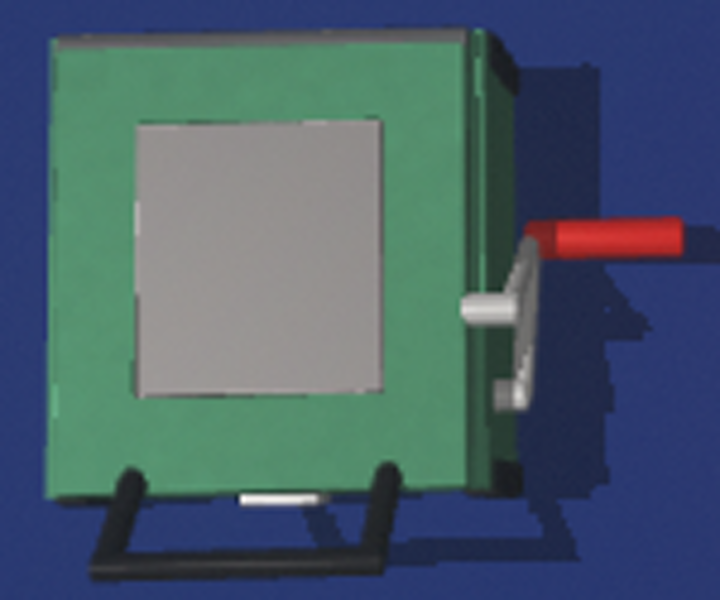

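View pics/c2.png

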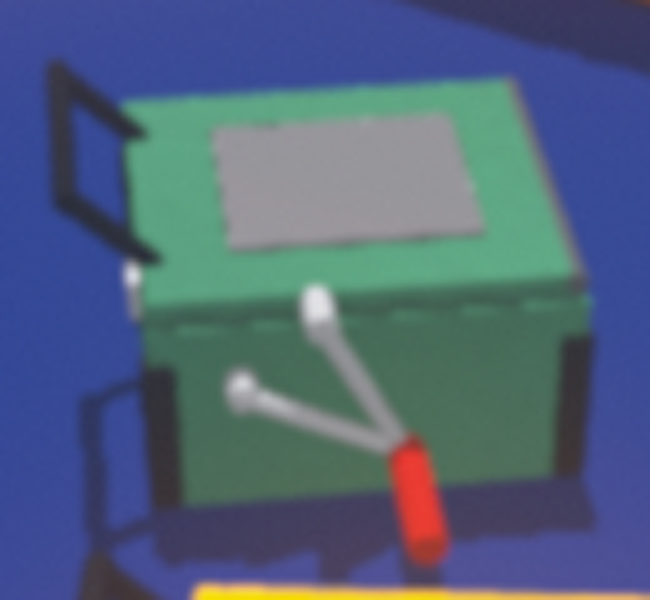

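The crops show clear lid corners, bar ends and peg tip. I'll fit the case pose (x, y, yaw) to them.

```bash
cat > h.py <<'E'
import cv2,numpy as np
from scipy.optimize import least_squares
D={n:np.load(f'{n}0.npz') for n in('top','side')}
def proj(n,P): return cv2.projectPoints(np.array(P,float).reshape(-1,3),D[n]['rvec'],D[n]['tvec'],D[n]['mtx'],None)[0].reshape(-1,2)
E
python3 - <<'E'
from h import *
T=lambda u,v:(u/4.8+145,v/4.8+190); S=lambda u,v:(u/5+235,v/5+135)
obs=[('top',(-.110,0,.125),T(237,566)),('side',(-.110,0,.125),S(60,133)),
('top',(-.085,.08,.095),T(47,497)),('top',(-.085,-.08,.095),T(466,490)),('side',(-.085,.08,.095),S(125,103)),('side',(-.085,-.08,.095),S(143,305)),
('top',(None,-.15,.027),T(684,237)),('side',(None,-.15,.027),S(427,552))]
def W(p,l):
    c,s=np.cos(p[2]),np.sin(p[2]); x=p[3] if l[0] is None else l[0]
    return [p[0]+c*x-s*l[1],p[1]+s*x+c*l[1],l[2]]
f=lambda p:np.concatenate([proj(n,W(p,l))[0]-np.array(o) for n,l,o in obs])
r=least_squares(f,[.5,.2,0,0],loss='soft_l1'); p=r.x
print(p,np.degrees(p[2]));print(np.round(f(p).reshape(-1,2),1).tolist())
for l in[(-.11,0,.125),(-.022,-.138,.127),(.08,0,.09),(None,-.138,.027)]:print(l,np.round(W(p,l),4))
E
```

```text
[ 0.56898892  0.15225878 -0.00296357  0.01317325] -0.16980032214778454
[[0.4, -0.4], [0.0, -0.9], [-1.9, -0.2], [3.5, -0.3], [-0.7, -2.9], [-0.5, 0.5], [0.5, 0.1], [0.0, -0.7]]
(-0.11, 0, 0.125) [0.459  0.1526 0.125 ]
(-0.022, -0.138, 0.127) [0.5466 0.0143 0.127 ]
(0.08, 0, 0.09) [0.649 0.152 0.09 ]
(None, -0.138, 0.027) [0.5818 0.0142 0.027 ]
```

```bash
python3 -m jog '[[0,0,0,-0.041,-0.0263,0,60],[0,0,0,-0.041,-0.0263,0,60],[0,0,0,-0.041,-0.0263,0,60],[0,0,0,-0.041,-0.0263,0,60],[0,0,0,-0.041,-0.0263,0,60],[0,0,0,-0.041,-0.0263,0,60],[0,0,0,-0.041,-0.0263,0,60],[0,0,0,-0.041,-0.0263,0,60],[0,0,0,-0.041,-0.0263,0,60]]' 25
python3 -m jog '[[0,0,0.17,0,0,0,60],[0,0,0.17,0,0,0,60],[0,0,0.17,0,0,0,60],[0,0,0.17,0,0,0,60],[0,0,0.17,0,0,0,60],[0,0,0.17,0,0,0,60],[0,0,0.17,0,0,0,60],[0,0,0,0,0,0,60]]'
python3 - <<'E'
from rig import observe,optics
import cv2,numpy as np
s=observe();print(s['position'],np.round(s['tool_rot'],3).tolist(),np.round(s['q'],1),s['ft_force'])
E
```

```text
time_s: 1.23
position: [0.4598, 0.1518, 0.2311]
tool_rot: [[-0.928, 0.373, -0.0], [0.373, 0.928, 0.0], [0.0, -0.0, -1.0]]
ft_force: [0.3, -0.1, 0.0]
grip_width: 0.0514
gripper_force: 0.0
time_s: 2.22
position: [0.459, 0.1532, 0.2311]
tool_rot: [[-0.0, 1.0, -0.001], [1.0, 0.0, -0.0], [-0.0, -0.001, -1.0]]
ft_force: [0.0, -0.7, 0.6]
grip_width: 0.0509
gripper_force: 0.0
[0.45901272 0.15321814 0.23107524] [[-0.0, 1.0, -0.001], [1.0, 0.0, -0.0], [-0.0, -0.001, -1.0]] [ 4.4 15.2 84.4 -0.  80.5  4.4] [ 0.04528395 -0.71012459  0.57915381]
```

```bash
python3 -m jog '[[0,0,0,0,0,0.04,60],[0,0,0,0,0,0.04,60],[0,0,0,0,0,0.03,60],[0,0,0,0,0,0.013,60],[0,0,0,0,0,0,60],[0,0,0,0,0,0,0],[0,0,0,0,0,0,0],[0,0,0,0,0,0,0],[0,0,0,0,0,0,0]]' 25
python3 - <<'E'
from rig import observe,optics
import cv2,numpy as np
d=optics.get_image('side');cv2.imwrite('pics/s1.png',cv2.resize(d['pixels'][90:270,180:400,::-1],None,fx=3,fy=3,interpolation=cv2.INTER_CUBIC))
E
```

```text
time_s: 3.35
position: [0.4599, 0.1533, 0.1092]
tool_rot: [[0.001, 1.0, 0.002], [1.0, -0.001, 0.0], [0.0, 0.002, -1.0]]
ft_force: [0.7, 0.5, 7.0]
grip_width: 0.0087
gripper_force: 25.5
```

View pics/s1.png

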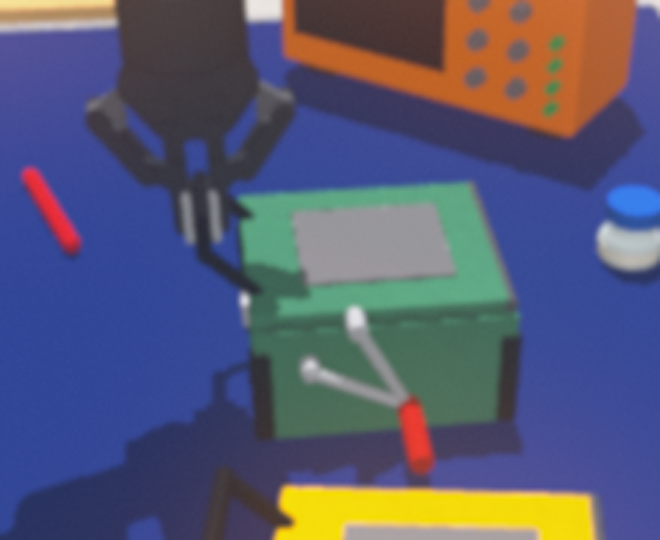

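The bar is between the pads (about (200,215) in the crop), grip force 25 N. Next I'll compute the arc steps.

```bash
python3 - <<'E'
import numpy as np
t=np.r_[np.arange(0,.91,.1),.97,1.0,1.02,1.035,1.05,1.065];a=.1822+t
x=-.193*np.cos(a);z=.193*np.sin(a)
for i in range(1,len(t)):print(round(t[i],3),*np.round([x[i]-x[i-1],-(z[i]-z[i-1])],4), *np.round([x[i]-x[0],z[i]-z[0]],4))
E
```

```text
0.1 0.0044 -0.0188 0.0044 0.0188
0.2 0.0063 -0.0182 0.0107 0.037
0.3 0.0081 -0.0175 0.0188 0.0545
0.4 0.0098 -0.0166 0.0286 0.0712
0.5 0.0114 -0.0156 0.04 0.0867
0.6 0.0129 -0.0143 0.0529 0.1011
0.7 0.0143 -0.013 0.0672 0.1141
0.8 0.0155 -0.0115 0.0827 0.1256
0.9 0.0166 -0.0099 0.0992 0.1354
0.97 0.0121 -0.0059 0.1114 0.1414
1.0 0.0053 -0.0023 0.1167 0.1436
1.02 0.0036 -0.0014 0.1203 0.1451
1.035 0.0027 -0.001 0.123 0.1461
1.05 0.0027 -0.001 0.1257 0.1471
1.065 0.0027 -0.0009 0.1284 0.148
```

```bash
python3 -m jog '[[0,0,0,0,0.0022,-0.0094,0],[0,0,0,0,0.0022,-0.0094,0],[0,0,0,0,0.0063,-0.0182,0],[0,0,0,0,0.0081,-0.0175,0],[0,0,0,0,0.0098,-0.0166,0],[0,0,0,0,0.0114,-0.0156,0],[0,0,0,0,0.0129,-0.0143,0],[0,0,0,0,0,0,0]]'
```

```text
time_s: 4.4
position: [0.5106, 0.1534, 0.2105]
tool_rot: [[0.001, 1.0, -0.004], [1.0, -0.001, 0.0], [0.0, -0.004, -1.0]]
ft_force: [-9.0, 0.8, 5.1]
grip_width: 0.0087
gripper_force: 25.2
```

```bash
python3 -m jog '[[0,0,0,0,0.0143,-0.013,0],[0,0,0,0,0.0155,-0.0115,0],[0,0,0,0,0.0166,-0.0099,0],[0,0,0,0,0.0121,-0.0059,0],[0,0,0,0,0.0053,-0.0023,0],[0,0,0,0,0.0036,-0.0014,0],[0,0,0,0,0,0,0]]'
python3 -m jog '[[0,0,0,0,0.0027,-0.001,0],[0,0,0,0,0,0,0]]'
```

```text
time_s: 5.28
position: [0.5786, 0.1537, 0.2558]
tool_rot: [[0.0, 1.0, 0.0], [1.0, -0.0, 0.001], [0.001, 0.0, -1.0]]
ft_force: [-5.5, 1.8, 12.1]
grip_width: 0.0086
gripper_force: 26.4
time_s: 5.52
position: [0.5812, 0.1537, 0.2568]
tool_rot: [[0.0, 1.0, 0.0], [1.0, -0.0, 0.001], [0.001, 0.0, -1.0]]
ft_force: [-5.8, 1.5, 12.4]
grip_width: 0.0088
gripper_force: 26.4
```

```bash
for i in 1; do python3 -m jog '[[0,0,0,0,0.0027,-0.0015,0],[0,0,0,0,0,0,0]]'; python3 -m jog '[[0,0,0,0,0.0027,-0.0015,0],[0,0,0,0,0,0,0]]'; python3 -m jog '[[0,0,0,0,0.0027,-0.0015,0],[0,0,0,0,0,0,0]]'; done | grep -E "posi|ft"
```

```text
position: [0.584, 0.1537, 0.2579]
ft_force: [-5.0, 1.6, 9.9]
position: [0.5854, 0.1536, 0.2585]
ft_force: [-9.8, 1.6, 7.6]
position: [0.5859, 0.1536, 0.2587]
ft_force: [-18.0, -0.2, 4.4]
```

```bash
python3 -m jog '[[0,0,0,0,0,0,0],[0,0,0,0,0,0,80],[0,0,0,0,0,0,80],[0,0,0,0,0,0,80],[0,0,0,0,0,0,80],[0,0,0,0,0,0,80]]'
python3 - <<'E'
from rig import observe,optics
import cv2,numpy as np
d=optics.get_image('side');cv2.imwrite('pics/s2.png',cv2.resize(d['pixels'][60:270,160:400,::-1],None,fx=2.8,fy=2.8,interpolation=cv2.INTER_CUBIC))
E
```

```text
time_s: 7.02
position: [0.5903, 0.1531, 0.2588]
tool_rot: [[0.001, 1.0, -0.0], [1.0, -0.001, -0.0], [-0.0, -0.0, -1.0]]
ft_force: [-0.6, 0.4, -0.9]
grip_width: 0.0685
gripper_force: 0.0
```

View pics/s2.png

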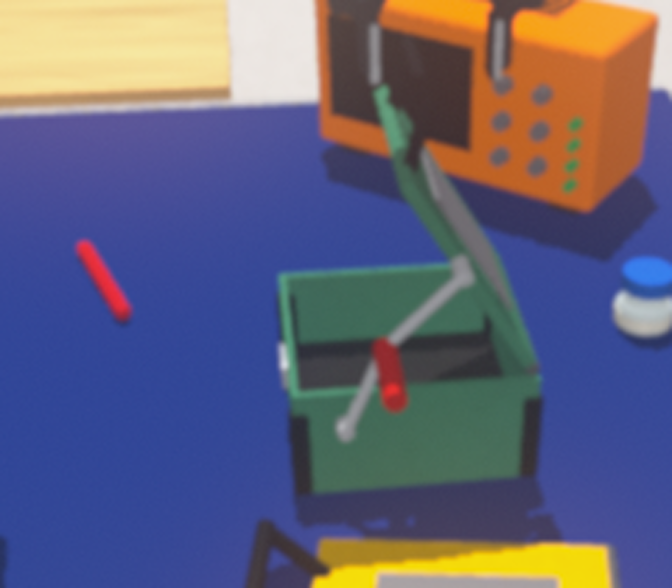

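Viewed: the lid stands open with the knee peg (about (385,370)) past straight in front of the stay line. The bar is free between the open fingers. I'll rise away and move in front of the peg with the fingers shut.

```bash
python3 -m jog '[[0,0,0,0,0,-0.03,80],[0,0,0,0,0,-0.05,80],[0,0,0,0,0,-0.02,80],[0,0,0,-0.0477,-0.036,0,0],[0,0,0,-0.0477,-0.036,0,0],[0,0,0,-0.0477,-0.036,0,0],[0,0,0,0,0,0,0],[0,0,0,0,0,0,0]]' 40
python3 -m jog '[[0,0,0,0,0,0.05,0],[0,0,0,0,0,0.05,0],[0,0,0,0,0,0.05,0],[0,0,0,0,0,0.05,0],[0,0,0,0,0,0.03,0],[0,0,0,0,0,0.024,0],[0,0,0,0,0,0,0]]'
python3 - <<'E'
from rig import observe,optics
import cv2,numpy as np
d=optics.get_image('side');a=d['pixels'][110:270,180:380,::-1]
d=optics.get_image('top');b=d['pixels'][180:340,140:340,::-1]
cv2.imwrite('pics/s3.png',cv2.resize(np.hstack([a,b]),None,fx=2,fy=2,interpolation=cv2.INTER_CUBIC))
E
```

```text
time_s: 8.07
position: [0.4823, 0.0102, 0.359]
tool_rot: [[0.001, 1.0, 0.001], [1.0, -0.001, 0.0], [0.0, 0.001, -1.0]]
ft_force: [-0.2, -0.1, -0.2]
grip_width: 0.0001
gripper_force: 0.0
time_s: 8.95
position: [0.4819, 0.0112, 0.1033]
tool_rot: [[-0.001, 1.0, -0.004], [1.0, 0.001, 0.001], [0.001, -0.004, -1.0]]
ft_force: [0.0, 0.0, 1.1]
grip_width: 0.0002
gripper_force: 0.0
```

View pics/s3.png

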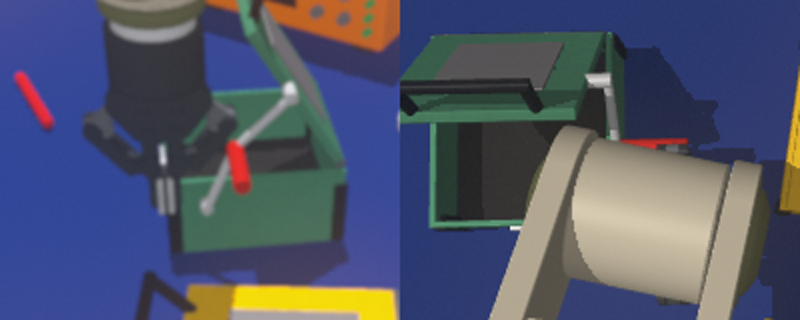

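Viewed: the lid still stands, and the shut fingers (left tile (165,190)) are in front of the peg ((238,165)) and level with it. Pushing back.

```bash
python3 -m jog '[[0,0,0,0,0.015,0,0],[0,0,0,0,0.015,0,0],[0,0,0,0,0.007,0,0],[0,0,0,0,0.005,0,0],[0,0,0,0,0,0,0]]' | grep -E "time|posi|ft"
python3 -m jog '[[0,0,0,0,0.005,0,0],[0,0,0,0,0.004,0,0]]' | grep -E "time|posi|ft"
python3 -m jog '[[0,0,0,0,0.004,0,0],[0,0,0,0,0.004,0,0]]' | grep -E "time|posi|ft"
```

```text
time_s: 9.68
position: [0.5242, 0.0101, 0.105]
ft_force: [-0.0, -0.9, -0.6]
time_s: 9.93
position: [0.5326, 0.0102, 0.1045]
ft_force: [-2.9, 0.3, -1.2]
time_s: 10.18
position: [0.5414, 0.01, 0.1048]
ft_force: [-1.4, -0.6, -0.4]
```

```bash
python3 -m jog '[[0,0,0,0,0.004,0,0],[0,0,0,0,0.004,0,0]]' | grep -E "time|posi|ft"
python3 -m jog '[[0,0,0,0,0.004,0,0],[0,0,0,0,0.004,0,0],[0,0,0,0,0,0,0]]' | grep -E "time|posi|ft"
python3 - <<'E'
from rig import observe,optics
import cv2,numpy as np
d=optics.get_image('side');a=d['pixels'][80:270,170:390,::-1]
cv2.imwrite('pics/s4.png',cv2.resize(a,None,fx=2.5,fy=2.5,interpolation=cv2.INTER_CUBIC))
E
```

```text
time_s: 10.42
position: [0.5499, 0.01, 0.1051]
ft_force: [-0.5, -0.2, -0.6]
time_s: 10.8
position: [0.5574, 0.01, 0.1048]
ft_force: [-0.5, 0.6, -0.0]
```

View pics/s4.png

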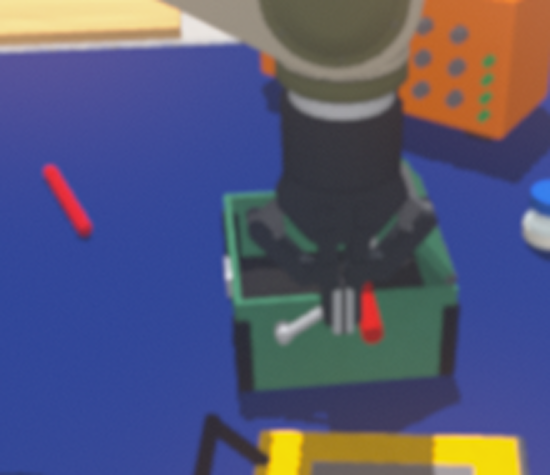

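The knee has gone over: the peg at (370,310) is falling behind the fingers. I'll withdraw now.

```bash
python3 -m jog '[[0,0,0,0,-0.02,0,0],[0,0,0,0,-0.04,0,0],[0,0,0,0,-0.05,0,0],[0,0,0,0,-0.05,0,0],[0,0,0,0,0,-0.05,0],[0,0,0,0,0,-0.05,0],[0,0,0,0,0,0,0],[0,0,0,0,0,0,0],[0,0,0,0,0,0,0],[0,0,0,0,0,0,0]]' | grep -E "time|posi|ft"
python3 -m jog '[[0,0,0,0,0,-0.02,0],[0,0,0,0,0,0,0],[0,0,0,0,0,0,0],[0,0,0,0,0,0,0],[0,0,0,0,0,0,0],[0,0,0,0,0,0,0],[0,0,0,0,0,0,0],[0,0,0,0,0,0,0],[0,0,0,0,0,0,0],[0,0,0,0,0,0,0]]' | grep -E "time|posi|ft"
python3 -m jog '[[0,0,0,0,0,0,0],[0,0,0,0,0,0,0],[0,0,0,0,0,0,0],[0,0,0,0,0,0,0],[0,0,0,0,0,0,0],[0,0,0,0,0,0,0],[0,0,0,0,0,0,0],[0,0,0,0,0,0,0]]' | grep -E "time|posi|ft"
python3 - <<'E'
from rig import observe,optics
import cv2,numpy as np
d=optics.get_image('side');a=d['pixels'][:,:,::-1]
cv2.imwrite('pics/s5.png',a[60:400,100:420])
x=np.load('side0.npz')['pixels'][:,:,::-1]
cv2.imwrite('pics/s5.png',cv2.resize(np.hstack([a[100:260,230:380],x[100:260,230:380]]),None,fx=2.6,fy=2.6))
E
```

```text
time_s: 12.1
position: [0.3968, 0.0103, 0.204]
ft_force: [-0.7, -0.2, -0.2]
time_s: 13.35
position: [0.3971, 0.0102, 0.2248]
ft_force: [0.5, 0.4, -0.6]
time_s: 14.35
position: [0.3971, 0.0102, 0.2248]
ft_force: [-0.4, 0.6, 0.5]
```

View pics/s5.png

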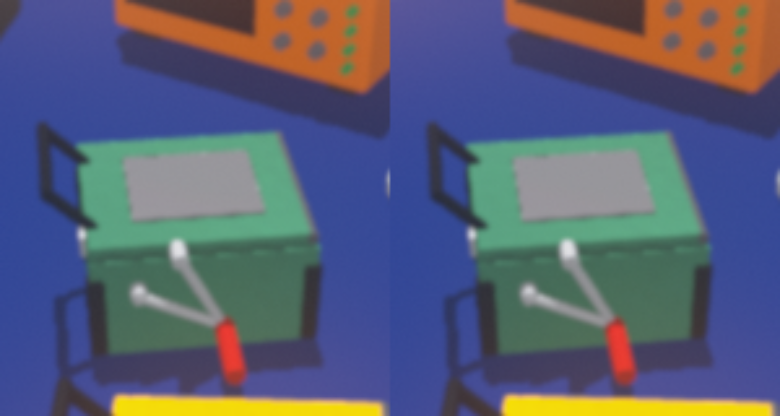

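The green lid and stay (left tile, peg at (232,355)) match the starting view in the right tile. The lid is shut, the stay is folded and the robot is clear.

```bash
python3 -c "
from rig import job
print(job.close_job())"
```

```text
the job is handed in; nothing more can be done
None
```

I raised the green lid until the stay locked, let it stand open on its own, then pushed the peg to fold the knee. The lid closed fully, the yellow case was not touched, and the job was handed in at about 14 s; no verdict was returned.

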